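# Fill a label holder and press it home behind the shelf lip

### The job

Slide the white label plate down into the pocket of the blue label holder until it is fully home, then carry the filled holder to the small grey shelf, push its foot down behind the lip on the shelf's front edge and press it down against the sprung seat as far as it will go. Finish with the gripper still gripping the holder and holding it pressed fully home, because the seat lifts it again if you let up. Leave the tape measure and the things on the shelf where they are.

Things in the scene. Friction and masses are not known exactly. Their poses are not given: they have to be found in the camera images.
- plate_mid (a point): Centre of the white label plate, half-way up, 42 mm above its lower edge. The plate is 4 mm thick (its x), 56 mm wide (y), 84 mm tall with its red grip bar, 40 g; z points to the bar, front and back alike, lower edge chamfered. It starts upright in a 20 mm deep slot (1 mm free each side) of a dark wooden block 50 x 90 x 26 mm high.
- holder_mid (a point): Centre of the blue label holder, half-way up, 48 mm above its lower edge; 80 mm wide (its y), 96 mm tall, 120 g, z up. Lower 34 mm: foot, 8 mm thick (x), chamfered below. Above it: body 14 mm thick, good to grip across. It starts upright, foot in a 20 mm deep slot (1 mm free each side) of a light wooden block 50 x 110 x 26 mm high.
- rail_seat (a point): Middle of the sprung seat's top at rest, 50 mm above the table, in the slot of the shelf's label rail. x points level into the shelf, y along the slot, z up. Slot: 12 mm wide in x (6 mm each way), 105 mm long, for the 8 x 80 mm foot. The holder goes in upright from above, its x along this x either way round: its centre is 48 mm above this point on touching, 40 mm when home.
- seat (a joint): The orange sprung seat at the bottom of the rail, slides straight down: 0 = up at rest, 0.008 m = fully down on its stop (holder home). Spring: 5 N to start it moving, 11.4 N at the stop; it pushes back up and does not latch.
- tape: Yellow tape measure, 70 x 73 x 36 mm, on the table; bystander. Origin at the centre of its underside.
- coupling: Dark hexagonal coupling, 36 x 41 x 40 mm, standing on the shelf; bystander. Origin at the centre of its underside.
- nut: Bright hexagon nut, 30 x 34 x 16 mm, lying on the shelf; bystander. Origin at the centre of its underside.
- washers: Small stack of bright washers, 41 x 40 x 12 mm, lying on the shelf (one piece); bystander. Origin at the centre of its underside.
- holder: The same label holder; origin at the middle of the foot's lower edge, 48 mm below its centre.
- plate_grip (a point): Centre of the red grip bar on top of the plate, 30 mm above the plate's centre: 10 mm thick (x), 34 mm wide (y), 24 mm tall. Same axes as the plate.
- pocket_mouth (a point): Middle of the holder's pocket mouth at its top edge, 48 mm above its centre; same axes. Pocket: 8 mm (x) by 66 mm (y), 58 mm deep, walls 3 mm, clear front at -x, blue back at +x. With the plate home, the plate's centre is 32 mm above the holder's centre and the grip bar spans 2 to 26 mm above this point.
- shelf: Small grey steel shelf, fixed, 150 mm deep, 220 mm wide, top 72 mm above the table; origin on the table below the middle of its front face, x into the shelf. The slot lies between that face (x = 0) and an aluminium lip whose inner face is at x = -12 mm, straight up to 64 mm above the table, then flared outward at 45 degrees to 71 mm; closed at both ends.
There are look-alikes about, which are no part of the job. What is shaped like the part that bears plate_mid but turquoise is not meant. What is shaped like the holder but yellow is not meant.

How it is judged (in metres and radians):
On the way, in this order (a step that is already met when the one before it is completed fails the run):
1. the label plate is fully home in the holder's pocket (z of plate_mid in the frame of holder_mid between 0.028 and 0.035 m and x of plate_mid in the frame of holder_mid between -0.005 and 0.005 m and y of plate_mid in the frame of holder_mid between -0.01 and 0.01 m and angle between the z axis of plate_mid and the z axis of holder_mid, either way round below 0.15 rad), for 0.2 s.
2. the filled holder's foot is behind the shelf lip (all of step 1 and x of holder_mid in the frame of rail_seat between -0.007 and 0.007 m and y of holder_mid in the frame of rail_seat between -0.017 and 0.017 m and angle between the z axis of holder_mid and the z axis of rail_seat, either way round below 0.15 rad and angle between the x axis of holder_mid and the x axis of rail_seat, either way round below 0.15 rad and z of holder_mid in the frame of rail_seat below 0.054 m), for 0.05 s.
At the end, for the whole second after the job is handed in: The plate is in the pocket to within 3 mm of its floor, the holder stands upright in the shelf rail (within 7 mm across, 17 mm along, 0.15 rad), at most 2.5 mm above home with the seat pressed down more than 6 of its 8 mm, at rest, and the fingers are still gripping the holder (over 2 N) (all of step 1 and x of holder_mid in the frame of rail_seat between -0.007 and 0.007 m and y of holder_mid in the frame of rail_seat between -0.017 and 0.017 m and angle between the z axis of holder_mid and the z axis of rail_seat, either way round below 0.15 rad and angle between the x axis of holder_mid and the x axis of rail_seat, either way round below 0.15 rad and z of holder_mid in the frame of rail_seat below 0.0425 m and value of joint seat above 0.006 m and contact force between the fingers and holder above 2 N and linear speed of holder below 0.02 m/s); the arm keeps its last pose, push and grip.
It fails at once if the tape measure is pushed away (over 30 mm) (distance of tape from where it was at the start of the episode above 0.03 m).
It fails at once if the hexagonal coupling is pushed away (over 30 mm) (distance of coupling from where it was at the start of the episode above 0.03 m).
It fails at once if the nut is pushed away (over 30 mm) (distance of nut from where it was at the start of the episode above 0.03 m).
It fails at once if the washer stack is pushed away (over 30 mm) (distance of washers from where it was at the start of the episode above 0.03 m).
It also fails if it takes over 54 s, if anything falls off the work surface, if the arm or the gripper's body presses on something with over 40 N, if the wrist force passes 120 N, or if a joint passes its speed limit or range.

### The arm

A 7-joint arm with a two-finger parallel gripper is mounted at the origin on a cart in front of the work surface, level with it; the furniture and walls round the work are solid. World frame = base frame: x ahead of the robot, y to its left, z up, the work surface at z = 0. Lengths are in m, angles in degrees, forces in N, time in s.
With the tool pointing down it reaches from about 0.425 to 0.875 m from the base axis. Payload 4.7 kg.
Tool frame: the origin (TCP) lies midway between the tips of the shut fingers; the grasp point (between the pads) lies 19 mm behind it; z points along the fingers, x is the direction in which the jaws open and shut, and the axes are right-handed (so a half turn about z gives the same grasp; the last joint's range is limited). The gripper opens to 87 mm and grips with 3 to 60 N. Pads are 19 mm wide; open, the fingers measure 117 mm over their backs; the gripper's body (75 mm by 190 mm) begins 51 mm behind the grasp point.
Start: joints at [-67.832, 18.392, -4.016, 83.108, 1.295, 78.541, -3.26], TCP at [0.237, 0.605, 0.223] pointing down, gripper open.
Joint ranges: [-163.93, 163.93], [-17.29, 119.83], [-79.2, 71.16], [3.27, 140.29], [-89.18, 269.18], [5.43, 117.66], [-154.24, 154.24]. Speed limits (degrees/s): [147.25, 147.25, 180, 180, 180, 180, 180].

### API

Orientations are given as [roll, pitch, yaw] about the fixed x, y, z axes, in that order (R = Rz(yaw) Ry(pitch) Rx(roll)).
In Python, from cell import env gives the robot as it stands.
- The arm moves only by the tool carry_out, never from a script. Its argument "plan" is a list of rows, each an object with "grip": the closure, from 0 (fully open) to 1 (shut); "dp": the shift along the tool's x, y, z in m, a list of three; "rotation": the turn, a rotation vector about the tool's x, y, z in degrees, a list of three. In form: [{"grip": grip, "dp": [dx, dy, dz], "rotation": [wx, wy, wz]}, ...]. A call has 1 to 8 rows; each row shifts and turns the pose as measured when the row begins, along the tool's axes as they then stand; what a row does not reach is not made up. A row lasts 1/12 s, in which the tool goes at most 41.7 mm and 7.16 degrees, less where a joint would pass 70% of its speed; a pose out of reach is approached as far as the arm can. A call is refused whole if a number of a shift passes 0.0417 or a number of a turn 7.16, either way. A call with a gripper value outside its range is refused whole. The fingers move at their own pace and stop on an object; "force" is the grip in N (left out, the last holds). Time passes only in rows, so rows that do not move let the fingers close. It gives the time, the measured TCP pose, the force and the opening at its end, in the units of the state.
- env.get_obs(): the state, without advancing time (a new reading comes with each control period).
- env.read_camera(name): name is "scene" or "top"; returns the picture (384x512x3 uint8, red, green, blue); there is no depth.
- env.camera_params(name): a dict with "fx", "fy", "cx", "cy" (pixels), "k1" (the pictures are not rectified: a ray, as slopes to the right and down, at radius r is drawn at 1 + k1 r^2 times it, then the intrinsics apply), "R" (3x3) and "t" (3): a world point X has camera coordinates R X + t. Camera axes: x right, y down, z forward; pixel columns grow to the right and rows downward; lengths in m; the calibration is good to about 2 mm. A picture is of the moment at which its call begins. camera_params takes no time and is no camera call.
- env.sign_off(): hands the job in, once; it reports no verdict.
The state is a dict: "time_s": time; "qpos": joint angles; "joint_velocities": joint speeds; "effort": joint torques, N m; "tool_pos": TCP position; "tool_rot": TCP orientation; "force": force on the tool from outside, world axes, zero at the start; "wrist_torque": the same for the moment, N m; "grip_width": finger opening in m.
Only numpy, scipy, OpenCV 4.12 (cv2) and the standard library are available. Lean on these libraries where they do the work, as an engineer would, in place of code of your own. Each camera call takes 0.05 s, during which the arm holds its last target. There are 200 camera calls.

## Working session

There is one attempt and no reset: what is moved stays moved. The work goes in short steps, Python scripts to look and compute and a tool call to move; the robot and the scene stay as the last step left them, time stands still between calls to the robot, and variables do not carry over. Pictures are saved under pics/ and viewed, about 8 in all and at most 12, crops included, and the job is handed in when it is done.

Besides the shell and the picture viewer there is one more tool, called after "Emit:" by a JSON object that holds its "op" and its "data", one argument or row to a line. carry_out: Moves the arm, as the interface text tells. Its arguments: {"type":"object","properties":{"plan":{"type":"array","items":{"type":"object","properties":{"grip":{"type":"number"},"dp":{"type":"array","items":{"type":"number"}},"rotation":{"type":"array","items":{"type":"number"}}}}},"force":{"type":"number"}},"required":["plan"]}

```bash
mkdir -p pics; ls; python3 - <<'E'
from cell import env
import cv2
for n in("scene","top"):
    im=env.read_camera(n); cv2.imwrite(f"pics/{n}0.png",cv2.cvtColor(im,cv2.COLOR_RGB2BGR))
    print(n,env.camera_params(n))
print(env.get_obs())
a=cv2.imread("pics/scene0.png");b=cv2.imread("pics/top0.png")
E
```

```text
pics
scene {'fx': 404.7286119622849, 'fy': 404.7286119622849, 'cx': 254.39966551916288, 'cy': 188.13225656932138, 'k1': -0.028607076051418184, 'R': array([[-0.54118877, -0.8404952 ,  0.02612539],
       [-0.35668939,  0.20131318, -0.91227501],
       [ 0.76150338, -0.50303164, -0.40874415]]), 't': array([0.34447231, 0.2726471 , 0.64173869])}
top {'fx': 389.4453140153448, 'fy': 389.4453140153448, 'cx': 253.0706060676672, 'cy': 190.959477438469, 'k1': -0.09717825220692504, 'R': array([[-0.02821032, -0.99959262, -0.00433201],
       [-0.99828989,  0.028395  , -0.05109822],
       [ 0.05120041,  0.00288311, -0.99868424]]), 't': array([0.07309961, 0.56687533, 1.35055728])}
{'time_s': 0.1, 'qpos': array([-67.82989025,  18.43413172,  -4.01643743,  83.16729939,
         1.29573545,  78.54172328,  -3.26016264]), 'joint_velocities': array([-0.04435373, -0.07777717,  0.00128457, -0.20126936,  0.0334207 ,
        0.06563113, -0.03869909]), 'effort': array([-5.30418401e-04, -4.92574525e+01, -4.05823085e-01, -3.13400674e+01,
       -6.41077221e-02,  3.94501886e-02,  7.14748512e-05]), 'tool_pos': array([0.23663189, 0.60486468, 0.22158411]), 'tool_rot': array([1.79994078e+02, 9.78770432e-02, 6.86403099e+01]), 'force': array([ 0.00739739,  0.43427437, -0.37563335]), 'wrist_torque': array([ 0.02392075, -0.03017941, -0.00483734]), 'grip_width': 0.08692376969859009}
```

View pics/scene0.png

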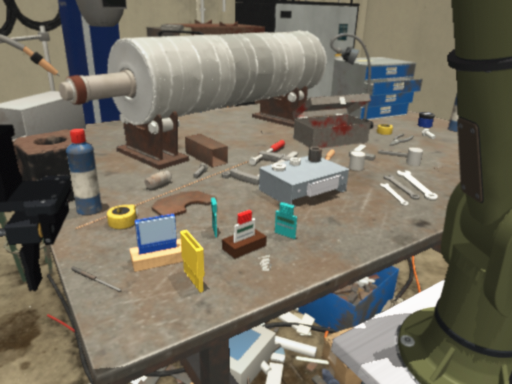

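View pics/top0.png

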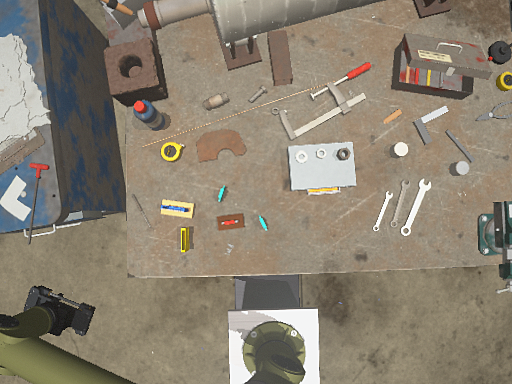

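The scene view shows:
- White plate with red bar in the dark block, scene (244,225) / top (231,221).
- Blue holder in the light block, scene (157,235) / top (177,209).
- Shelf, scene (303,180) / top (322,165), with the rail at top (325,191).
- Look-alikes: turquoise plates at scene (214,215) and (286,220), and a yellow holder at scene (193,260).

The white plate and blue holder match the colours and the blocks described. I'll confirm with a crop and measure.

```bash
cat > h.py <<'E'
import numpy as np, cv2
from cell import env
def ray(n,uv):
    p=env.camera_params(n); d=(np.atleast_2d(uv)-[p['cx'],p['cy']])/[p['fx'],p['fy']]
    s=d.copy()
    for _ in range(20): s=d/(1+p['k1']*(s**2).sum(1,keepdims=True))
    R=np.array(p['R']);c=-R.T@p['t']
    return c,np.c_[s,np.ones(len(s))]@R
def onplane(n,uv,z):
    c,v=ray(n,uv); return c+v*((z-c[2])/v[:,2])[:,None]
def proj(n,X):
    p=env.camera_params(n);q=np.atleast_2d(X)@np.array(p['R']).T+p['t'];s=q[:,:2]/q[:,2:]
    return s*(1+p['k1']*(s**2).sum(1,keepdims=True))*[p['fx'],p['fy']]+[p['cx'],p['cy']]
def hsvmask(im,lo,hi,box):
    h=cv2.cvtColor(im,cv2.COLOR_RGB2HSV);m=cv2.inRange(h,np.array(lo),np.array(hi))
    k=np.zeros_like(m);x0,y0,x1,y1=box;k[y0:y1,x0:x1]=m[y0:y1,x0:x1]
    cs,_=cv2.findContours(k,cv2.RETR_EXTERNAL,cv2.CHAIN_APPROX_NONE)
    return max(cs,key=cv2.contourArea)[:,0,:].astype(float) if cs else None
def rect(n,c,z):
    P=onplane(n,c,z)[:,:2]; (cx,cy),(w,h),a=cv2.minAreaRect((P*1000).astype(np.float32))
    if w<h: a+=90; w,h=h,w
    return f"centre {cx:.1f} {cy:.1f} size {w:.0f} x {h:.0f} long-axis yaw {(a+90)%180-90:.1f}"
def tri(a,b):
    c1,v1=ray("scene",a);c2,v2=ray("top",b);v1=v1[0];v2=v2[0]
    s=np.linalg.lstsq(np.c_[v1,-v2],c2-c1,rcond=None)[0];p=c1+s[0]*v1;q=c2+s[1]*v2
    return (p+q)/2,np.linalg.norm(p-q)
E
python3 - <<'E'
from h import *
t=cv2.cvtColor(cv2.imread("pics/top0.png"),cv2.COLOR_BGR2RGB)
s=cv2.cvtColor(cv2.imread("pics/scene0.png"),cv2.COLOR_BGR2RGB)
def f(name,lo,hi,box,z,im=t,n="top"):
    c=hsvmask(im,lo,hi,box)
    print(name,None if c is None else (len(c),c.mean(0).round(1),rect(n,c,z)))
f("redbar",(0,150,150),(8,255,255),(215,210,247,235),.09)
f("darkblock",(0,60,30),(12,255,140),(210,205,250,240),.026)
f("holder blue",(100,120,60),(125,255,255),(155,195,200,225),.102)
f("lightblock",(8,40,150),(28,190,255),(155,195,200,225),.026)
f("shelf",(90,15,100),(120,90,255),(280,135,365,196),.072)
f("seat",(10,150,150),(25,255,255),(300,180,350,200),.05)
f("tape",(20,150,120),(32,255,255),(155,135,190,165),.036)
a=cv2.resize(t[130:260,120:370],None,fx=3.2,fy=2.2*1.4545,interpolation=cv2.INTER_CUBIC)[:, :800]
b=cv2.resize(s[150:300,110:360],(800,480),interpolation=cv2.INTER_CUBIC)
cv2.imwrite("pics/c1.png",cv2.cvtColor(cv2.resize(a,(800,416)),cv2.COLOR_RGB2BGR))
cv2.imwrite("pics/c2.png",cv2.cvtColor(b,cv2.COLOR_RGB2BGR))
E
```

```text
redbar (25, array([228.8, 222.1]), 'centre 464.2 139.7 size 34 x 12 long-axis yaw -82.1')
darkblock (90, array([231.9, 218.9]), 'centre 469.6 138.1 size 94 x 42 long-axis yaw 88.4')
holder blue (59, array([174.2, 207.8]), 'centre 516.6 318.6 size 88 x 10 long-axis yaw 78.7')
lightblock (154, array([178. , 209.4]), 'centre 511.2 324.2 size 155 x 101 long-axis yaw 88.6')
shelf (38, array([328.5, 186.6]), 'centre 572.9 -197.7 size 65 x 3 long-axis yaw -86.9')
seat (57, array([323.2, 189.2]), 'centre 565.8 -182.6 size 97 x 8 long-axis yaw -87.6')
tape (55, array([170.6, 150.6]), 'centre 716.3 343.3 size 67 x 66 long-axis yaw -19.4')
```

View pics/c1.png

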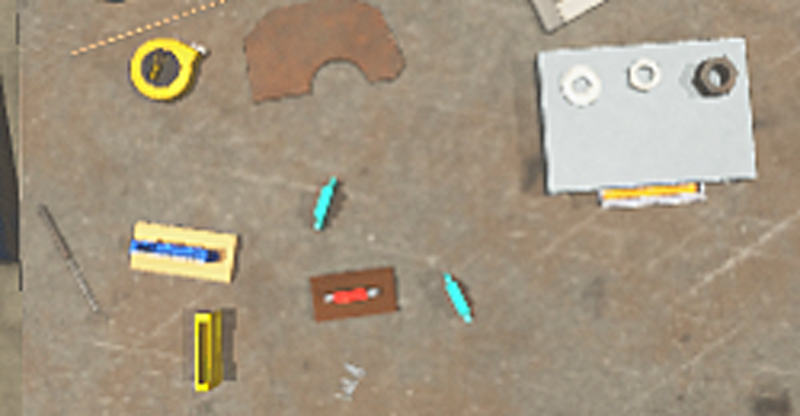

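View pics/c2.png

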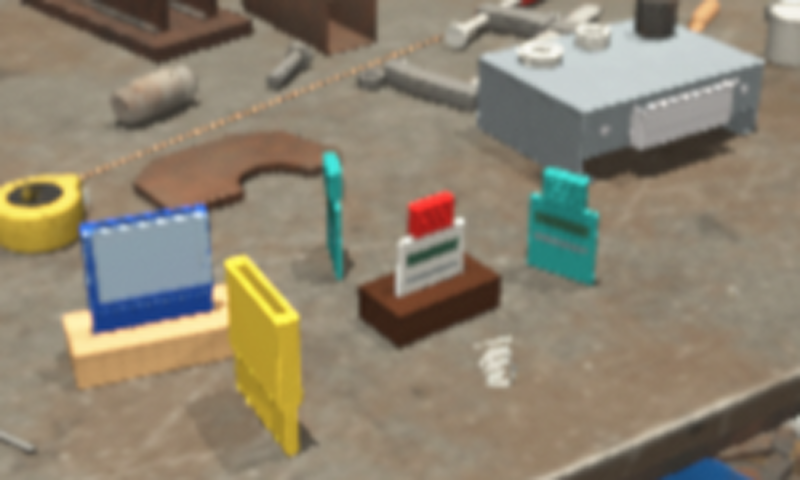

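Confirmed: in the crops, the white plate with red bar stands in the dark block at c2 (432,245), and the blue holder stands in the light block at c2 (150,265), its clear front facing the robot. The turquoise and yellow pieces are the decoys. Refining the numbers.

```bash
python3 - <<'E'
from h import *
t=cv2.cvtColor(cv2.imread("pics/top0.png"),cv2.COLOR_BGR2RGB)
s=cv2.cvtColor(cv2.imread("pics/scene0.png"),cv2.COLOR_BGR2RGB)
def f(name,lo,hi,box,z,im=t,n="top"):
    c=hsvmask(im,lo,hi,box)
    print(name,None if c is None else (len(c),c.mean(0).round(1),rect(n,c,z)))
f("lightblock",(10,70,190),(28,190,255),(155,195,200,225),.026)
f("darkblock",(0,110,30),(12,255,140),(210,205,250,240),.026)
f("redbar s",(0,150,100),(8,255,255),(230,205,262,226),.078,s,"scene")
c=lambda P:np.array(P)/3.2+[120,130]
d=lambda P:np.array(P)/3.2+[110,150]
print("shelf top", (onplane("top",c([(540,52),(746,38),(756,180),(550,194)]),.072)*1000).round())
print("shelf scene L,front,R", (onplane("scene",d([(480,62),(583,107),(763,62)]),.072)*1000).round())
print("holder scene front top corners", (onplane("scene",d([(83,222),(207,205)]),.102)*1000).round())
print("dark block scene", (onplane("scene",d([(359,287),(402,318),(500,273)]),.026)*1000).round())
print("light block scene", (onplane("scene",d([(62,318),(77,350),(232,322)]),.026)*1000).round())
print("dark block top", (onplane("top",c([(310,276),(393,267),(398,308),(317,320)]),.026)*1000).round())
print("light block top", (onplane("top",c([(137,222),(238,235),(233,282),(131,268)]),.026)*1000).round())
hb=np.array(onplane("top",c([(131,248),(219,256)]),.102))
print("holder top ends",(hb*1000).round())
print("rail ends slot", (onplane("top",c([(604,195),(702,187)]),.05)*1000).round())
E
```

```text
lightblock (141, array([177.3, 208.4]), 'centre 515.2 324.8 size 111 x 54 long-axis yaw 80.5')
darkblock (89, array([231.7, 218.8]), 'centre 469.7 139.8 size 90 x 42 long-axis yaw 88.4')
redbar s (41, array([244.3, 216.3]), 'centre 467.6 137.5 size 62 x 29 long-axis yaw -32.3')
shelf top [[ 714.  -68.   72.]
 [ 723. -288.   72.]
 [ 572. -292.   72.]
 [ 563.  -74.   72.]]
shelf scene L,front,R [[ 700.  -58.   72.]
 [ 572.  -77.   72.]
 [ 573. -288.   72.]]
holder scene front top corners [[528. 360. 102.]
 [511. 283. 102.]]
dark block scene [[481. 187.  26.]
 [431. 181.  26.]
 [447.  91.  26.]]
light block scene [[545. 376.  26.]
 [504. 379.  26.]
 [484. 281.  26.]]
dark block top [[484. 185.  26.]
 [491.  95.  26.]
 [447.  91.  26.]
 [436. 179.  26.]]
light block top [[548. 373.  26.]
 [530. 262.  26.]
 [480. 269.  26.]
 [498. 381.  26.]]
holder top ends [[518. 362. 102.]
 [508. 271. 102.]]
rail ends slot [[ 562. -133.   50.]
 [ 567. -239.   50.]]
```

```bash
cat >> h.py <<'E'
def plan(T,yaw,step=.04,turn=7):
    "split the way to T (m), yaw (deg) into rows in tool axes"
    o=env.get_obs();p=o['tool_pos'];y0=o['tool_rot'][2]
    dy=(yaw-y0+90)%180-90;d=np.array(T)-p
    n=int(np.ceil(max(np.linalg.norm(d)/step,abs(dy)/turn,1)))
    print("t",o['time_s'],"at",p.round(4),"rot",o['tool_rot'].round(2),"n",n,"F",o['force'].round(1),"w",round(o['grip_width'],4))
    for i in range(n):
        a=np.radians(y0+dy*i/n);c,s=np.cos(a),np.sin(a);e=d/n
        print([round(v,4) for v in (c*e[0]+s*e[1],s*e[0]-c*e[1],-e[2])],round(-dy/n,2))
E
python3 -c "
from h import *
plan((.516,.322,.17),-9.5)"
```

```text
t 0.1 at [0.2366 0.6049 0.2216] rot [1.7999e+02 1.0000e-01 6.8640e+01] n 12 F [ 0.   0.4 -0.4] w 0.0869
[np.float64(-0.0135), np.float64(0.0303), np.float64(0.0043)] 6.51
[np.float64(-0.01), np.float64(0.0316), np.float64(0.0043)] 6.51
[np.float64(-0.0063), np.float64(0.0325), np.float64(0.0043)] 6.51
[np.float64(-0.0026), np.float64(0.033), np.float64(0.0043)] 6.51
[np.float64(0.0012), np.float64(0.0331), np.float64(0.0043)] 6.51
[np.float64(0.0049), np.float64(0.0328), np.float64(0.0043)] 6.51
[np.float64(0.0086), np.float64(0.032), np.float64(0.0043)] 6.51
[np.float64(0.0122), np.float64(0.0308), np.float64(0.0043)] 6.51
[np.float64(0.0156), np.float64(0.0292), np.float64(0.0043)] 6.51
[np.float64(0.0188), np.float64(0.0273), np.float64(0.0043)] 6.51
[np.float64(0.0218), np.float64(0.025), np.float64(0.0043)] 6.51
[np.float64(0.0245), np.float64(0.0223), np.float64(0.0043)] 6.51
```

Emit:
{"op": "carry_out", "data": {
  "plan": [
    {"grip": 0, "dp": [-0.0135, 0.0303, 0.004], "rotation": [0, 0, 6.5]},
    {"grip": 0, "dp": [-0.01, 0.0316, 0.004], "rotation": [0, 0, 6.5]},
    {"grip": 0, "dp": [-0.006, 0.0325, 0.004], "rotation": [0, 0, 6.5]},
    {"grip": 0, "dp": [-0.0026, 0.033, 0.004], "rotation": [0, 0, 6.5]},
    {"grip": 0, "dp": [0.001, 0.033, 0.004], "rotation": [0, 0, 6.5]},
    {"grip": 0, "dp": [0.005, 0.033, 0.004], "rotation": [0, 0, 6.5]},
    {"grip": 0, "dp": [0.0086, 0.032, 0.004], "rotation": [0, 0, 6.5]},
    {"grip": 0, "dp": [0.012, 0.031, 0.004], "rotation": [0, 0, 6.5]}
  ]
}}

```text
time_s: 0.77
tool_pos: [0.4162, 0.4138, 0.1829]
tool_rot: [-179.9, 0.6, 15.5]
force: [0.2, 0.2, -0.3]
grip_width: 0.0869
```

```bash
python3 -c "
from h import *
plan((.516,.322,.15),-9.5)"
```

```text
t 0.7667 at [0.4162 0.4138 0.1829] rot [-179.94    0.58   15.48] n 4 F [ 0.2  0.2 -0.3] w 0.0869
[np.float64(0.0179), np.float64(0.0288), np.float64(0.0082)] 6.25
[np.float64(0.0209), np.float64(0.0267), np.float64(0.0082)] 6.25
[np.float64(0.0237), np.float64(0.0242), np.float64(0.0082)] 6.25
[np.float64(0.0262), np.float64(0.0215), np.float64(0.0082)] 6.25
```

Emit:
{"op": "carry_out", "data": {
  "plan": [
    {"grip": 0.3, "dp": [0.018, 0.0288, 0.008], "rotation": [0, 0, 6.3]},
    {"grip": 0.3, "dp": [0.021, 0.0267, 0.008], "rotation": [0, 0, 6.3]},
    {"grip": 0.3, "dp": [0.0237, 0.0242, 0.008], "rotation": [0, 0, 6.3]},
    {"grip": 0.3, "dp": [0.026, 0.0215, 0.008], "rotation": [0, 0, 6.3]},
    {"grip": 0.3, "dp": [0, 0, 0], "rotation": [0, 0, 0]}
  ],
  "force": 5
}}

```text
time_s: 1.18
tool_pos: [0.5228, 0.3064, 0.1467]
tool_rot: [179.5, 0.4, -11.9]
force: [1.5, -2.1, -0.5]
grip_width: 0.0642
```

```bash
python3 -c "
from h import *
plan((.516,.322,.072),-9.5)"
```

```text
t 1.1833 at [0.5228 0.3064 0.1467] rot [179.47   0.42 -11.88] n 2 F [ 1.5 -2.1 -0.5] w 0.0642
[np.float64(-0.0049), np.float64(-0.0069), np.float64(0.0373)] -1.19
[np.float64(-0.0048), np.float64(-0.007), np.float64(0.0373)] -1.19
```

Emit:
{"op": "carry_out", "data": {
  "plan": [
    {"grip": 0.3, "dp": [-0.0097, -0.0139, 0.0], "rotation": [0.5, 0.4, -2.4]},
    {"grip": 0.3, "dp": [0, 0, 0.025], "rotation": [0, 0, 0]},
    {"grip": 0.3, "dp": [0, 0, 0.025], "rotation": [0, 0, 0]},
    {"grip": 0.3, "dp": [0, 0, 0.01], "rotation": [0, 0, 0]},
    {"grip": 0.3, "dp": [0, 0, 0], "rotation": [0, 0, 0]}
  ]
}}

```text
time_s: 1.6
tool_pos: [0.5154, 0.3237, 0.0841]
tool_rot: [-179.9, 0.0, -9.2]
force: [-0.8, 0.3, -0.2]
grip_width: 0.061
```

```bash
python3 -c "
from h import *
plan((.516,.322,.072),-9.5)
for n in('scene','top'): cv2.imwrite(f'pics/{n}1.png',cv2.cvtColor(env.read_camera(n),cv2.COLOR_RGB2BGR))
a=cv2.imread('pics/scene1.png')[170:290,100:220];b=cv2.imread('pics/top1.png')[160:260,130:230]
cv2.imwrite('pics/v1.png',np.hstack([cv2.resize(x,(400,400),interpolation=cv2.INTER_CUBIC) for x in(a,b)]))
"
```

```text
t 1.6 at [0.5154 0.3237 0.0841] rot [-1.7991e+02  3.0000e-02 -9.1700e+00] n 1 F [-0.8  0.3 -0.2] w 0.061
[np.float64(0.0008), np.float64(0.0016), np.float64(0.0121)] 0.33
```

View pics/v1.png

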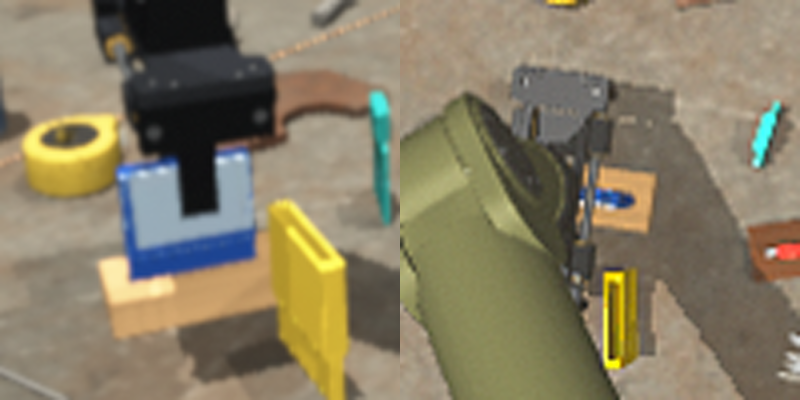

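The fingers straddle the blue holder (v1 left, finger at (200,190)). Closing gently to find its exact x and yaw.

Emit:
{"op": "carry_out", "data": {
  "plan": [
    {"grip": 1, "dp": [0, 0, 0.006], "rotation": [0, 0, 0]},
    {"grip": 1, "dp": [0, 0, 0], "rotation": [0, 0, 0]},
    {"grip": 1, "dp": [0, 0, 0], "rotation": [0, 0, 0]},
    {"grip": 1, "dp": [0, 0, 0], "rotation": [0, 0, 0]},
    {"grip": 1, "dp": [0, 0, 0], "rotation": [0, 0, 0]},
    {"grip": 1, "dp": [0, 0, 0], "rotation": [0, 0, 0]},
    {"grip": 1, "dp": [0, 0, 0], "rotation": [0, 0, 0]},
    {"grip": 1, "dp": [0, 0, 0], "rotation": [0, 0, 0]}
  ],
  "force": 3
}}

```text
time_s: 2.37
tool_pos: [0.5193, 0.3279, 0.0862]
tool_rot: [-179.3, -0.5, -9.0]
force: [-0.1, 0.2, -0.1]
grip_width: 0.0155
```

```bash
python3 -c "
from h import *
o=env.get_obs();print(o)"
```

```text
{'time_s': 2.3667, 'qpos': array([-48.29384073,  19.46859479,  16.40630909,  98.87892378,
        -6.34259313,  61.74239313, -38.8761026 ]), 'joint_velocities': array([-0.00973062, -0.13924696,  0.01058098, -0.04491341,  0.26446653,
       -0.32820389, -0.05107935]), 'effort': array([-8.34921986e-03, -4.56300867e+01,  3.27656686e+00, -2.83046687e+01,
       -7.94041576e-02, -8.76774872e-02, -1.08823264e-03]), 'tool_pos': array([0.51927349, 0.3279093 , 0.08615018]), 'tool_rot': array([-179.33710487,   -0.46649863,   -9.03608868]), 'force': array([-0.14824418,  0.23098691, -0.063724  ]), 'wrist_torque': array([-0.09486445,  0.00196468, -0.03859659]), 'grip_width': 0.015489433156390998}
```

Emit:
{"op": "carry_out", "data": {
  "plan": [
    {"grip": 1, "dp": [0, 0, 0], "rotation": [0, 0, 0]},
    {"grip": 1, "dp": [0, 0, 0], "rotation": [0, 0, 0]},
    {"grip": 1, "dp": [0, 0, 0], "rotation": [0, 0, 0]},
    {"grip": 1, "dp": [0, 0, 0], "rotation": [0, 0, 0]}
  ]
}}

```text
time_s: 2.7
tool_pos: [0.5191, 0.328, 0.0862]
tool_rot: [-179.3, -0.4, -9.0]
force: [-0.1, -0.5, 0.9]
grip_width: 0.0148
```

Emit:
{"op": "carry_out", "data": {
  "plan": [
    {"grip": 0, "dp": [0, 0, 0], "rotation": [0, 0, 0]},
    {"grip": 0, "dp": [0, 0, 0], "rotation": [0, 0, 0]},
    {"grip": 0, "dp": [0, 0, -0.01], "rotation": [-0.6, -0.4, 0]},
    {"grip": 0, "dp": [0, 0, -0.03], "rotation": [0, 0, 0]},
    {"grip": 0, "dp": [0, 0, -0.03], "rotation": [0, 0, 0]}
  ]
}}

```text
time_s: 3.12
tool_pos: [0.5147, 0.3245, 0.1501]
tool_rot: [179.4, 0.5, -9.1]
force: [0.6, 0.1, 1.4]
grip_width: 0.0402
```

```bash
python3 -c "
from h import *
plan((.465,.138,.14),7)
im=env.read_camera('scene'); cv2.imwrite('pics/scene2.png',cv2.cvtColor(im,cv2.COLOR_RGB2BGR))
"
```

```text
t 3.1167 at [0.5147 0.3245 0.1501] rot [179.37   0.55  -9.06] n 5 F [0.6 0.1 1.4] w 0.0402
[np.float64(-0.0039), np.float64(0.0384), np.float64(0.002)] -3.21
[np.float64(-0.0061), np.float64(0.0381), np.float64(0.002)] -3.21
[np.float64(-0.0082), np.float64(0.0377), np.float64(0.002)] -3.21
[np.float64(-0.0103), np.float64(0.0372), np.float64(0.002)] -3.21
[np.float64(-0.0124), np.float64(0.0366), np.float64(0.002)] -3.21
```

Emit:
{"op": "carry_out", "data": {
  "plan": [
    {"grip": 0.4, "dp": [-0.004, 0.038, 0], "rotation": [0.6, 0.5, -3.2]},
    {"grip": 0.4, "dp": [-0.006, 0.038, 0.002], "rotation": [0, 0, -3.2]},
    {"grip": 0.4, "dp": [-0.008, 0.0377, 0.002], "rotation": [0, 0, -3.2]},
    {"grip": 0.4, "dp": [-0.01, 0.037, 0.002], "rotation": [0, 0, -3.2]},
    {"grip": 0.4, "dp": [-0.008, 0.02, 0.0], "rotation": [0, 0, -3]},
    {"grip": 0.4, "dp": [0, 0, 0.0], "rotation": [0, 0, 0]},
    {"grip": 0.4, "dp": [0, 0, 0.0], "rotation": [0, 0, 0]}
  ]
}}

```text
time_s: 3.75
tool_pos: [0.4736, 0.1544, 0.1514]
tool_rot: [-179.4, -1.0, 7.7]
force: [0.2, -0.1, 0.2]
grip_width: 0.0524
```

```bash
python3 -c "
from h import *
plan((.465,.138,.14),7)
"
```

```text
t 3.75 at [0.4736 0.1544 0.1514] rot [-179.37   -0.98    7.72] n 1 F [ 0.2 -0.1  0.2] w 0.0524
[np.float64(-0.0107), np.float64(0.0151), np.float64(0.0114)] 0.72
```

Emit:
{"op": "carry_out", "data": {
  "plan": [
    {"grip": 0.4, "dp": [-0.0107, 0.0151, 0.0], "rotation": [-0.6, -1, 0.7]},
    {"grip": 0.4, "dp": [0, 0, 0.025], "rotation": [0, 0, 0]},
    {"grip": 0.4, "dp": [0, 0, 0.02], "rotation": [0, 0, 0]},
    {"grip": 0.4, "dp": [0, 0, 0.005], "rotation": [0, 0, 0]},
    {"grip": 0.4, "dp": [0, 0, 0], "rotation": [0, 0, 0]}
  ]
}}

```text
time_s: 4.17
tool_pos: [0.4658, 0.1387, 0.1015]
tool_rot: [180.0, -0.0, 7.0]
force: [-0.4, -1.1, -0.6]
grip_width: 0.0524
```

```bash
python3 -c "
from h import *
plan((.465,.138,.068),7)
for n in('scene','top'): cv2.imwrite(f'pics/{n}3.png',cv2.cvtColor(env.read_camera(n),cv2.COLOR_RGB2BGR))
a=cv2.imread('pics/scene3.png')[160:280,180:300];b=cv2.imread('pics/top3.png')[160:260,180:280]
cv2.imwrite('pics/v2.png',np.hstack([cv2.resize(x,(400,400),interpolation=cv2.INTER_CUBIC) for x in(a,b)]))
"
```

```text
t 4.1667 at [0.4658 0.1387 0.1015] rot [ 1.7997e+02 -3.0000e-02  6.9600e+00] n 1 F [-0.4 -1.1 -0.6] w 0.0524
[np.float64(-0.0009), np.float64(0.0006), np.float64(0.0335)] -0.04
```

View pics/v2.png

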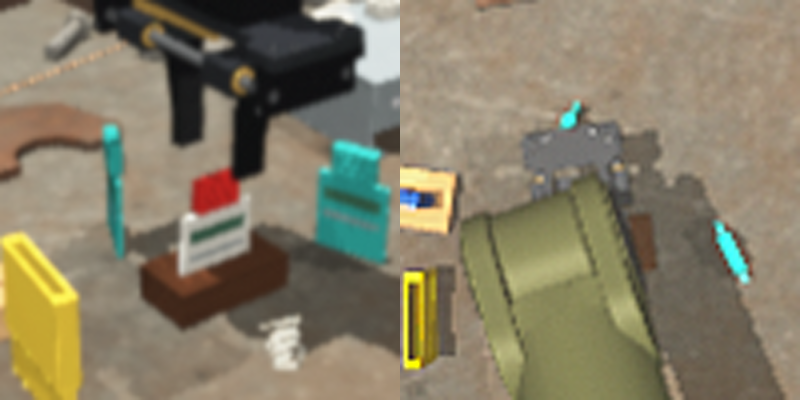

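Emit:
{"op": "carry_out", "data": {
  "plan": [
    {"grip": 0.4, "dp": [-0.001, 0.0006, 0.02], "rotation": [0, 0, 0]},
    {"grip": 0.4, "dp": [0, 0, 0.012], "rotation": [0, 0, 0]},
    {"grip": 0.4, "dp": [0, 0, 0], "rotation": [0, 0, 0]},
    {"grip": 0.4, "dp": [0, 0, 0], "rotation": [0, 0, 0]}
  ]
}}

```text
time_s: 4.6
tool_pos: [0.4695, 0.1411, 0.0747]
tool_rot: [-179.9, -0.5, 7.1]
force: [-0.1, -0.4, 0.7]
grip_width: 0.052
```

Emit:
{"op": "carry_out", "data": {
  "plan": [
    {"grip": 0.4, "dp": [-0.0045, 0.0027, 0.0075], "rotation": [0, -0.5, 0]},
    {"grip": 1, "dp": [0, 0, 0], "rotation": [0, 0, 0]},
    {"grip": 1, "dp": [0, 0, 0], "rotation": [0, 0, 0]}
  ],
  "force": 10
}}

```text
time_s: 4.85
tool_pos: [0.4669, 0.1387, 0.0694]
tool_rot: [-179.8, -0.2, 7.1]
force: [-0.8, 0.0, 0.6]
grip_width: 0.0452
```

Emit:
{"op": "carry_out", "data": {
  "plan": [
    {"grip": 1, "dp": [-0.001, 0, 0.001], "rotation": [0, 0, 0]},
    {"grip": 1, "dp": [0, 0, 0], "rotation": [0, 0, 0]},
    {"grip": 1, "dp": [0, 0, 0], "rotation": [0, 0, 0]},
    {"grip": 1, "dp": [0, 0, 0], "rotation": [0, 0, 0]},
    {"grip": 1, "dp": [0, 0, 0], "rotation": [0, 0, 0]},
    {"grip": 1, "dp": [0, 0, 0], "rotation": [0, 0, 0]},
    {"grip": 1, "dp": [0, 0, 0], "rotation": [0, 0, 0]}
  ],
  "force": 15
}}

```text
time_s: 5.43
tool_pos: [0.4657, 0.1387, 0.0698]
tool_rot: [-179.7, -0.2, 7.1]
force: [-1.6, -0.5, 0.8]
grip_width: 0.01
```

Emit:
{"op": "carry_out", "data": {
  "plan": [
    {"grip": 1, "dp": [0, 0, -0.01], "rotation": [0, 0, 0]},
    {"grip": 1, "dp": [0, 0, -0.025], "rotation": [0, 0, 0]},
    {"grip": 1, "dp": [0, 0, -0.03], "rotation": [0, 0, 0]},
    {"grip": 1, "dp": [0, 0, -0.03], "rotation": [0, 0, 0]},
    {"grip": 1, "dp": [0, 0, -0.02], "rotation": [0, 0, 0]},
    {"grip": 1, "dp": [0, 0, 0], "rotation": [0, 0, 0]},
    {"grip": 1, "dp": [0, 0, 0], "rotation": [0, 0, 0]}
  ],
  "force": 20
}}

```text
time_s: 6.02
tool_pos: [0.4664, 0.1375, 0.1928]
tool_rot: [-179.8, -0.5, 7.0]
force: [-0.4, -0.2, -0.4]
grip_width: 0.0097
```

```bash
python3 -c "
from h import *
plan((.518,.322,.195),-9.5)
"
```

```text
t 6.0167 at [0.4664 0.1375 0.1928] rot [-179.78   -0.45    7.04] n 5 F [-0.4 -0.2 -0.4] w 0.0097
[np.float64(0.0148), np.float64(-0.0353), np.float64(-0.0004)] 3.31
[np.float64(0.0127), np.float64(-0.0361), np.float64(-0.0004)] 3.31
[np.float64(0.0106), np.float64(-0.0368), np.float64(-0.0004)] 3.31
[np.float64(0.0084), np.float64(-0.0374), np.float64(-0.0004)] 3.31
[np.float64(0.0063), np.float64(-0.0378), np.float64(-0.0004)] 3.31
```

Emit:
{"op": "carry_out", "data": {
  "plan": [
    {"grip": 1, "dp": [0.0148, -0.0353, -0.003], "rotation": [0, -0.4, 3.3]},
    {"grip": 1, "dp": [0.0127, -0.036, -0.001], "rotation": [0, 0, 3.3]},
    {"grip": 1, "dp": [0.0106, -0.0368, 0], "rotation": [0, 0, 3.3]},
    {"grip": 1, "dp": [0.008, -0.036, 0], "rotation": [0, 0, 3.3]},
    {"grip": 1, "dp": [0.004, -0.02, 0], "rotation": [0, 0, 3]},
    {"grip": 1, "dp": [0, 0, 0], "rotation": [0, 0, 0]},
    {"grip": 1, "dp": [0, 0, 0], "rotation": [0, 0, 0]}
  ]
}}

```text
time_s: 6.6
tool_pos: [0.5149, 0.3063, 0.1923]
tool_rot: [-180.0, 0.2, -10.3]
force: [-0.5, -0.1, -1.1]
grip_width: 0.01
```

```bash
python3 -c "
from h import *
plan((.518,.322,.19),-9.5)
"
```

```text
t 6.6 at [0.5149 0.3063 0.1923] rot [-179.95    0.25  -10.28] n 1 F [-0.5 -0.1 -1.1] w 0.01
[np.float64(0.0003), np.float64(-0.016), np.float64(0.0023)] -0.78
```

Emit:
{"op": "carry_out", "data": {
  "plan": [
    {"grip": 1, "dp": [0, -0.008, 0.001], "rotation": [0, 0.2, 0]},
    {"grip": 1, "dp": [0, -0.008, 0.001], "rotation": [0, 0, 0]},
    {"grip": 1, "dp": [0, 0, 0], "rotation": [0, 0, 0]},
    {"grip": 1, "dp": [0, 0, 0], "rotation": [0, 0, 0]}
  ]
}}

```text
time_s: 6.93
tool_pos: [0.517, 0.3196, 0.1878]
tool_rot: [179.8, 0.2, -10.4]
force: [-0.8, 0.3, 0.2]
grip_width: 0.0099
```

```bash
python3 -c "
from h import *
plan((.518,.322,.155),-9.5)
for n in('scene','top'): cv2.imwrite(f'pics/{n}4.png',cv2.cvtColor(env.read_camera(n),cv2.COLOR_RGB2BGR))
a=cv2.imread('pics/scene4.png')[140:270,110:210];b=cv2.imread('pics/top4.png')[170:235,135:185]
cv2.imwrite('pics/v3.png',np.hstack([cv2.resize(x,(400,520),interpolation=cv2.INTER_CUBIC) for x in(a,b)]))
"
```

```text
t 6.9333 at [0.517  0.3196 0.1878] rot [179.81   0.18 -10.37] n 1 F [-0.8  0.3  0.2] w 0.0099
[np.float64(0.0006), np.float64(-0.0026), np.float64(0.0328)] -0.87
```

View pics/v3.png

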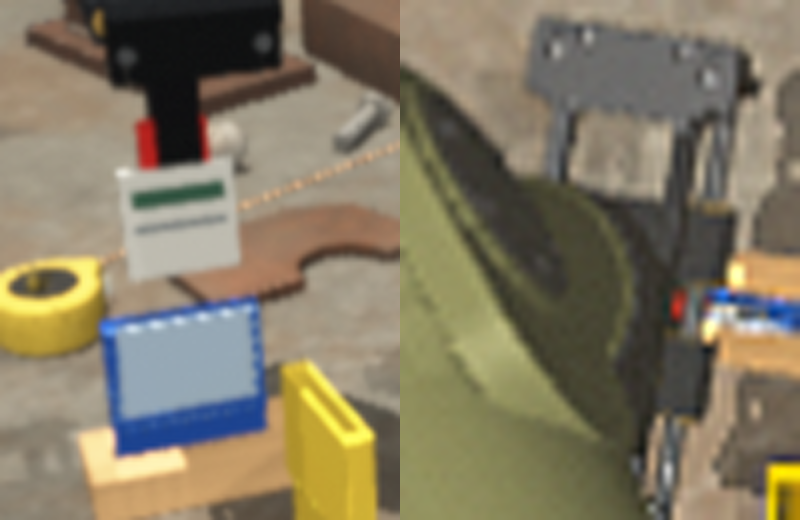

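Plate held straight above the holder: in v3, plate lower edge (130,280)–(240,262), holder's front top edge (103,322)–(262,300). Comparing their offsets with the calibration.

```bash
python3 - <<'E'
from h import *
d=lambda P:np.array(P)/4+[110,140]
print("plate low edge",(onplane("scene",d([(130,280),(240,262),(185,271)]),.124)*1000).round(1))
print("holder front top",(onplane("scene",d([(103,322),(262,300),(182.5,311)]),.102)*1000).round(1))
E
```

```text
plate low edge [[519.7 346.9 124. ]
 [511.4 291.6 124. ]
 [515.6 319.6 124. ]]
holder front top [[523.8 361.5 102. ]
 [506.1 282.9 102. ]
 [515.1 322.8 102. ]]
```

Emit:
{"op": "carry_out", "data": {
  "plan": [
    {"grip": 1, "dp": [0.0005, -0.0025, 0.007], "rotation": [0.2, 0.2, 1]},
    {"grip": 1, "dp": [0, 0, 0.005], "rotation": [0, 0, 0]},
    {"grip": 1, "dp": [0, 0, 0.0], "rotation": [0, 0, 0]},
    {"grip": 1, "dp": [0, 0, 0.0], "rotation": [0, 0, 0]}
  ]
}}

```text
time_s: 7.37
tool_pos: [0.5186, 0.3202, 0.1756]
tool_rot: [-179.9, -0.1, -11.6]
force: [-0.4, -0.6, 0.5]
grip_width: 0.0099
```

```bash
python3 -c "
from h import *
plan((.5178,.322,.165),-11.3)
"
```

```text
t 7.3667 at [0.5186 0.3202 0.1756] rot [-1.799e+02 -1.000e-01 -1.165e+01] n 1 F [-0.4 -0.6  0.5] w 0.0099
[np.float64(-0.0011), np.float64(-0.0016), np.float64(0.0106)] -0.35
```

Emit:
{"op": "carry_out", "data": {
  "plan": [
    {"grip": 1, "dp": [-0.001, -0.0016, 0.004], "rotation": [0, 0, -0.3]},
    {"grip": 1, "dp": [0, 0, 0.004], "rotation": [0, 0, 0]},
    {"grip": 1, "dp": [0, 0, 0.004], "rotation": [0, 0, 0]},
    {"grip": 1, "dp": [0, 0, 0.004], "rotation": [0, 0, 0]}
  ]
}}

```text
time_s: 7.7
tool_pos: [0.5203, 0.3222, 0.1616]
tool_rot: [-179.7, -0.4, -11.4]
force: [-0.3, 0.0, 0.2]
grip_width: 0.0095
```

```bash
python3 -c "
from h import *
plan((.5178,.322,.155),-11.3)
"
```

```text
t 7.7 at [0.5203 0.3222 0.1616] rot [-179.71   -0.37  -11.36] n 1 F [-0.3  0.   0.2] w 0.0095
[np.float64(-0.0024), np.float64(0.0007), np.float64(0.0066)] -0.06
```

Emit:
{"op": "carry_out", "data": {
  "plan": [
    {"grip": 1, "dp": [-0.0015, 0, 0.004], "rotation": [0, -0.2, 0]},
    {"grip": 1, "dp": [-0.001, 0, 0.004], "rotation": [0, 0, 0]},
    {"grip": 1, "dp": [0, 0, 0.004], "rotation": [0, 0, 0]},
    {"grip": 1, "dp": [0, 0, 0.004], "rotation": [0, 0, 0]}
  ]
}}

```text
time_s: 8.03
tool_pos: [0.5172, 0.3228, 0.1433]
tool_rot: [-179.7, -0.1, -11.3]
force: [0.5, 0.6, -0.5]
grip_width: 0.0098
```

```bash
python3 -c "
from h import *
plan((.5178,.322,.11),-11.3)
cv2.imwrite('pics/scene5.png',cv2.cvtColor(env.read_camera('scene'),cv2.COLOR_RGB2BGR))
a=cv2.imread('pics/scene5.png')[140:270,110:210]
cv2.imwrite('pics/v4.png',cv2.resize(a,(500,650))[:600])
"
```

```text
t 8.0333 at [0.5172 0.3228 0.1433] rot [-1.7974e+02 -1.0000e-01 -1.1350e+01] n 1 F [ 0.5  0.6 -0.5] w 0.0098
[np.float64(0.0008), np.float64(0.0007), np.float64(0.0333)] -0.05
```

View pics/v4.png

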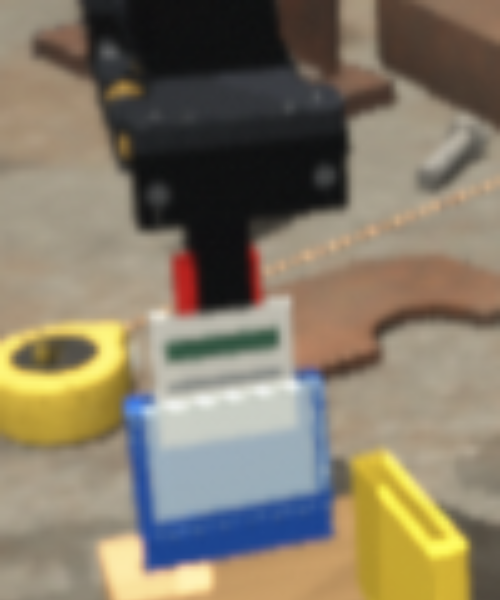

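The plate is inside the pocket, its lower part showing through the clear front at v4 (225,420). Lowering on to the floor.

Emit:
{"op": "carry_out", "data": {
  "plan": [
    {"grip": 1, "dp": [0, 0, 0.006], "rotation": [0, 0, 0]},
    {"grip": 1, "dp": [0, 0, 0.006], "rotation": [0, 0, 0]},
    {"grip": 1, "dp": [0, 0, 0.006], "rotation": [0, 0, 0]},
    {"grip": 1, "dp": [0, 0, 0.006], "rotation": [0, 0, 0]},
    {"grip": 1, "dp": [0, 0, 0.003], "rotation": [0, 0, 0]},
    {"grip": 1, "dp": [0, 0, 0.002], "rotation": [0, 0, 0]},
    {"grip": 1, "dp": [0, 0, 0.002], "rotation": [0, 0, 0]}
  ]
}}

```text
time_s: 8.67
tool_pos: [0.5166, 0.3226, 0.1077]
tool_rot: [-179.9, -0.0, -11.3]
force: [-1.1, -1.4, 12.9]
grip_width: 0.0099
```

Emit:
{"op": "carry_out", "data": {
  "plan": [
    {"grip": 1, "dp": [0, 0, 0], "rotation": [0, 0, 0]},
    {"grip": 0.4, "dp": [0, 0, 0], "rotation": [0, 0, 0]},
    {"grip": 0.4, "dp": [0, 0, 0], "rotation": [0, 0, 0]},
    {"grip": 0.4, "dp": [0, 0, 0], "rotation": [0, 0, 0]},
    {"grip": 0.4, "dp": [0, 0, 0], "rotation": [0, 0, 0]},
    {"grip": 0.4, "dp": [0, 0, 0], "rotation": [0, 0, 0]}
  ]
}}

```text
time_s: 9.17
tool_pos: [0.5177, 0.3229, 0.1087]
tool_rot: [-179.7, -0.1, -11.3]
force: [0.3, 0.4, -0.8]
grip_width: 0.0354
```

```bash
python3 -c "
from h import *
plan((.5175,.322,.071),-11.3)
"
```

```text
t 9.1667 at [0.5177 0.3229 0.1087] rot [-1.7975e+02 -1.3000e-01 -1.1340e+01] n 1 F [ 0.3  0.4 -0.8] w 0.0354
[np.float64(0.0), np.float64(0.001), np.float64(0.0377)] -0.04
```

Emit:
{"op": "carry_out", "data": {
  "plan": [
    {"grip": 0.4, "dp": [0, 0, 0.01], "rotation": [0, 0, 0]},
    {"grip": 0.4, "dp": [0, 0, 0.01], "rotation": [0, 0, 0]},
    {"grip": 0.4, "dp": [0, 0, 0.01], "rotation": [0, 0, 0]},
    {"grip": 0.4, "dp": [0, 0, 0.005], "rotation": [0, 0, 0]},
    {"grip": 0.4, "dp": [0, 0, 0.0], "rotation": [0, 0, 0]}
  ]
}}

```text
time_s: 9.58
tool_pos: [0.5171, 0.3229, 0.0692]
tool_rot: [-179.8, -0.1, -11.3]
force: [-0.3, -0.4, 0.2]
grip_width: 0.0518
```

```bash
python3 -c "
from h import *
plan((.5175,.322,.071),-11.3)
"
```

```text
t 9.5833 at [0.5171 0.3229 0.0692] rot [-1.798e+02 -8.000e-02 -1.132e+01] n 1 F [-0.3 -0.4  0.2] w 0.0518
[np.float64(0.0006), np.float64(0.0008), np.float64(-0.0018)] -0.02
```

Emit:
{"op": "carry_out", "data": {
  "plan": [
    {"grip": 1, "dp": [0, 0.0005, -0.0005], "rotation": [0, 0, 0]},
    {"grip": 1, "dp": [0, 0, 0], "rotation": [0, 0, 0]},
    {"grip": 1, "dp": [0, 0, 0], "rotation": [0, 0, 0]},
    {"grip": 1, "dp": [0, 0, 0], "rotation": [0, 0, 0]},
    {"grip": 1, "dp": [0, 0, 0], "rotation": [0, 0, 0]},
    {"grip": 1, "dp": [0, 0, 0], "rotation": [0, 0, 0]},
    {"grip": 1, "dp": [0, 0, 0], "rotation": [0, 0, 0]}
  ],
  "force": 35
}}

```text
time_s: 10.17
tool_pos: [0.5169, 0.3224, 0.0696]
tool_rot: [-179.8, -0.0, -11.3]
force: [-5.7, 1.3, -1.0]
grip_width: 0.0137
```

Emit:
{"op": "carry_out", "data": {
  "plan": [
    {"grip": 1, "dp": [0, 0, -0.01], "rotation": [0, 0, 0]},
    {"grip": 1, "dp": [0, 0, -0.02], "rotation": [0, 0, 0]},
    {"grip": 1, "dp": [0, 0, -0.025], "rotation": [0, 0, 0]},
    {"grip": 1, "dp": [0, 0, -0.025], "rotation": [0, 0, 0]},
    {"grip": 1, "dp": [0, 0, -0.02], "rotation": [0, 0, 0]},
    {"grip": 1, "dp": [0, 0, -0.005], "rotation": [0, 0, 0]},
    {"grip": 1, "dp": [0, 0, 0], "rotation": [0, 0, 0]}
  ]
}}

```text
time_s: 10.75
tool_pos: [0.5161, 0.3211, 0.1799]
tool_rot: [-179.9, -0.0, -11.3]
force: [-0.2, -0.1, -1.8]
grip_width: 0.0134
```

```bash
python3 -c "
from h import *
plan((.55,-.18,.18),2.4,step=.036)
"
```

```text
t 10.75 at [0.5161 0.3211 0.1799] rot [-1.7993e+02 -4.0000e-02 -1.1320e+01] n 14 F [-0.2 -0.1 -1.8] w 0.0134
[np.float64(0.0094), np.float64(0.0346), np.float64(-0.0)] -0.98
[np.float64(0.0088), np.float64(0.0348), np.float64(-0.0)] -0.98
[np.float64(0.0082), np.float64(0.0349), np.float64(-0.0)] -0.98
[np.float64(0.0076), np.float64(0.0351), np.float64(-0.0)] -0.98
[np.float64(0.007), np.float64(0.0352), np.float64(-0.0)] -0.98
[np.float64(0.0064), np.float64(0.0353), np.float64(-0.0)] -0.98
[np.float64(0.0058), np.float64(0.0354), np.float64(-0.0)] -0.98
[np.float64(0.0052), np.float64(0.0355), np.float64(-0.0)] -0.98
[np.float64(0.0046), np.float64(0.0356), np.float64(-0.0)] -0.98
[np.float64(0.004), np.float64(0.0357), np.float64(-0.0)] -0.98
[np.float64(0.0034), np.float64(0.0357), np.float64(-0.0)] -0.98
[np.float64(0.0028), np.float64(0.0358), np.float64(-0.0)] -0.98
[np.float64(0.0021), np.float64(0.0358), np.float64(-0.0)] -0.98
[np.float64(0.0015), np.float64(0.0358), np.float64(-0.0)] -0.98
```

Emit:
{"op": "carry_out", "data": {
  "plan": [
    {"grip": 1, "dp": [0.0094, 0.025, 0], "rotation": [0, 0, -1]},
    {"grip": 1, "dp": [0.0088, 0.0348, 0], "rotation": [0, 0, -1]},
    {"grip": 1, "dp": [0.008, 0.035, 0], "rotation": [0, 0, -1]},
    {"grip": 1, "dp": [0.0076, 0.035, 0], "rotation": [0, 0, -1]},
    {"grip": 1, "dp": [0.007, 0.035, 0], "rotation": [0, 0, -1]},
    {"grip": 1, "dp": [0.006, 0.035, 0], "rotation": [0, 0, -1]},
    {"grip": 1, "dp": [0.006, 0.035, 0], "rotation": [0, 0, -1]},
    {"grip": 1, "dp": [0.005, 0.035, 0], "rotation": [0, 0, -1]}
  ]
}}

```text
time_s: 11.42
tool_pos: [0.5338, 0.0469, 0.1702]
tool_rot: [-179.8, 0.5, -1.7]
force: [1.1, -0.1, -0.9]
grip_width: 0.014
```

```bash
python3 -c "
from h import *
plan((.55,-.18,.18),2.4,step=.036)
"
```

```text
t 11.4167 at [0.5338 0.0469 0.1702] rot [-179.83    0.49   -1.75] n 7 F [ 1.1 -0.1 -0.9] w 0.014
[np.float64(0.0033), np.float64(0.0323), np.float64(-0.0014)] -0.59
[np.float64(0.003), np.float64(0.0324), np.float64(-0.0014)] -0.59
[np.float64(0.0026), np.float64(0.0324), np.float64(-0.0014)] -0.59
[np.float64(0.0023), np.float64(0.0324), np.float64(-0.0014)] -0.59
[np.float64(0.002), np.float64(0.0324), np.float64(-0.0014)] -0.59
[np.float64(0.0016), np.float64(0.0325), np.float64(-0.0014)] -0.59
[np.float64(0.0013), np.float64(0.0325), np.float64(-0.0014)] -0.59
```

Emit:
{"op": "carry_out", "data": {
  "plan": [
    {"grip": 1, "dp": [0.003, 0.032, -0.003], "rotation": [0, 0.4, -0.5]},
    {"grip": 1, "dp": [0.003, 0.032, -0.003], "rotation": [0, 0, -0.5]},
    {"grip": 1, "dp": [0.003, 0.032, -0.002], "rotation": [0, 0, -0.5]},
    {"grip": 1, "dp": [0.002, 0.032, -0.002], "rotation": [0, 0, -0.5]},
    {"grip": 1, "dp": [0.002, 0.03, -0.001], "rotation": [0, 0, -0.5]},
    {"grip": 1, "dp": [0.002, 0.03, -0.001], "rotation": [0, 0, -0.5]},
    {"grip": 1, "dp": [0, 0.015, 0], "rotation": [0, 0, -0.5]},
    {"grip": 1, "dp": [0, 0, 0], "rotation": [0, 0, 0]}
  ]
}}

```text
time_s: 12.08
tool_pos: [0.5385, -0.1779, 0.1726]
tool_rot: [179.8, 0.8, 1.2]
force: [-0.9, 0.1, -1.9]
grip_width: 0.0139
```

```bash
python3 -c "
from h import *
plan((.562,-.184,.165),2.4,step=.036)
cv2.imwrite('pics/scene6.png',cv2.cvtColor(env.read_camera('scene'),cv2.COLOR_RGB2BGR))
cv2.imwrite('pics/top6.png',cv2.cvtColor(env.read_camera('top'),cv2.COLOR_RGB2BGR))
a=cv2.imread('pics/scene6.png')[110:230,250:370];b=cv2.imread('pics/top6.png')[130:230,270:370]
cv2.imwrite('pics/v5.png',np.hstack([cv2.resize(x,(400,400),interpolation=cv2.INTER_CUBIC) for x in(a,b)]))
"
```

```text
t 12.0833 at [ 0.5385 -0.1779  0.1726] rot [179.84   0.82   1.16] n 1 F [-0.9  0.1 -1.9] w 0.0139
[np.float64(0.0233), np.float64(0.0066), np.float64(0.0076)] -1.24
```

View pics/v5.png

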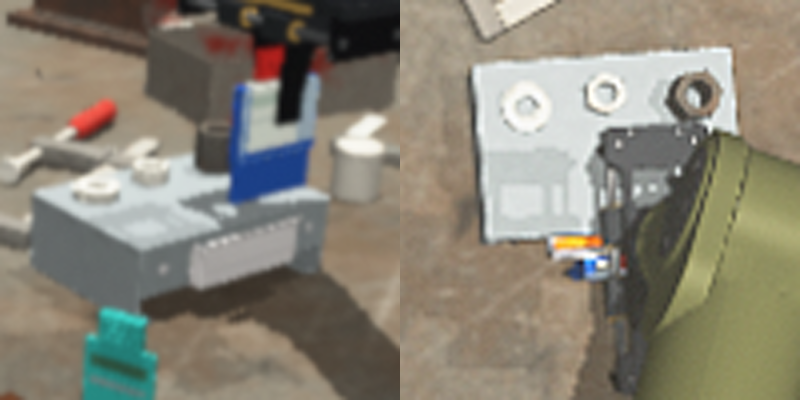

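```bash
python3 - <<'E'
from h import *
d=lambda P:np.array(P)*.3+[250,110]
print("holder low front edge (expect x 534.5,y -178)",(onplane("scene",d([(232,203),(307,185)]),.109)*1000).round(1))
print("shelf front corners",(onplane("scene",d([(140,248),(330,190)]),.072)*1000).round(1))
print("lip top ends",(onplane("scene",d([(190,262),(298,221)]),.071)*1000).round(1))
e=lambda P:(np.array(P)-[400,0])*.25+[270,130]
t=cv2.cvtColor(cv2.imread("pics/top0.png"),cv2.COLOR_BGR2RGB)
print("shelf front top view",(onplane("top",e([(480,241),(604,237)]),.072)*1000).round(1))
h=cv2.cvtColor(t,cv2.COLOR_RGB2HSV)
for u in (312,320,328,336): print(u,[(v,tuple(map(int,t[v,u]))) for v in range(184,197)])
E
```

```text
holder low front edge (expect x 534.5,y -178) [[ 536.1 -138.1  109. ]
 [ 536.5 -220.5  109. ]]
shelf front corners [[ 567.2  -72.6   72. ]
 [ 586.7 -303.2   72. ]]
lip top ends [[ 527.6  -91.7   71. ]
 [ 548.4 -227.4   71. ]]
shelf front top view [[ 564.6  -67.2   72. ]
 [ 565.  -171.9   72. ]]
312 [(184, (218, 222, 220)), (185, (218, 222, 221)), (186, (218, 222, 220)), (187, (224, 229, 232)), (188, (149, 160, 176)), (189, (225, 182, 60)), (190, (252, 229, 62)), (191, (246, 197, 63)), (192, (237, 215, 191)), (193, (223, 222, 225)), (194, (159, 154, 149)), (195, (138, 120, 101)), (196, (162, 140, 116))]
320 [(184, (216, 221, 219)), (185, (218, 222, 220)), (186, (218, 224, 224)), (187, (193, 207, 211)), (188, (208, 174, 157)), (189, (247, 197, 90)), (190, (250, 225, 59)), (191, (242, 228, 192)), (192, (225, 225, 235)), (193, (232, 231, 230)), (194, (197, 187, 177)), (195, (158, 135, 108)), (196, (158, 138, 113))]
328 [(184, (215, 219, 218)), (185, (218, 221, 220)), (186, (228, 234, 236)), (187, (158, 172, 188)), (188, (225, 160, 51)), (189, (253, 226, 62)), (190, (239, 182, 79)), (191, (219, 198, 192)), (192, (235, 238, 241)), (193, (186, 183, 179)), (194, (135, 116, 96)), (195, (162, 139, 114)), (196, (158, 138, 114))]
336 [(184, (215, 219, 218)), (185, (219, 224, 225)), (186, (164, 176, 184)), (187, (237, 197, 124)), (188, (255, 232, 93)), (189, (255, 221, 35)), (190, (248, 230, 190)), (191, (235, 233, 239)), (192, (196, 188, 185)), (193, (145, 130, 114)), (194, (156, 136, 118)), (195, (159, 143, 122)), (196, (156, 139, 118))]
```

Emit:
{"op": "carry_out", "data": {
  "plan": [
    {"grip": 1, "dp": [0.011, 0.003, 0.001], "rotation": [0.1, 0.8, -0.6]},
    {"grip": 1, "dp": [0.009, 0.003, 0.002], "rotation": [0, 0, -0.6]},
    {"grip": 1, "dp": [0.003, 0, 0.002], "rotation": [0, 0, 0]},
    {"grip": 1, "dp": [0, 0, 0], "rotation": [0, 0, 0]},
    {"grip": 1, "dp": [0, 0, 0], "rotation": [0, 0, 0]}
  ]
}}

```text
time_s: 12.6
tool_pos: [0.566, -0.1709, 0.1646]
tool_rot: [-179.6, 0.0, 3.3]
force: [-0.2, -0.5, -0.7]
grip_width: 0.0137
```

```bash
python3 -c "
from h import *
plan((.562,-.184,.14),2.4,step=.036)
"
```

```text
t 12.6 at [ 0.566  -0.1709  0.1646] rot [-1.7964e+02  5.0000e-02  3.2800e+00] n 1 F [-0.2 -0.5 -0.7] w 0.0137
[np.float64(-0.0047), np.float64(0.0129), np.float64(0.0246)] 0.88
```

Emit:
{"op": "carry_out", "data": {
  "plan": [
    {"grip": 1, "dp": [-0.0025, 0.0065, 0.005], "rotation": [-0.3, 0, 0.5]},
    {"grip": 1, "dp": [-0.002, 0.0065, 0.006], "rotation": [0, 0, 0.4]},
    {"grip": 1, "dp": [0, 0, 0.006], "rotation": [0, 0, 0]},
    {"grip": 1, "dp": [0, 0, 0], "rotation": [0, 0, 0]},
    {"grip": 1, "dp": [0, 0, 0], "rotation": [0, 0, 0]}
  ]
}}

```text
time_s: 13.02
tool_pos: [0.5613, -0.1839, 0.1451]
tool_rot: [-179.9, 0.1, 2.4]
force: [-0.0, 0.6, -1.5]
grip_width: 0.0139
```

```bash
python3 -c "
from h import *
plan((.5625,-.184,.14),2.4,step=.036)
cv2.imwrite('pics/scene7.png',cv2.cvtColor(env.read_camera('scene'),cv2.COLOR_RGB2BGR))
a=cv2.imread('pics/scene7.png')[110:230,250:370]
cv2.imwrite('pics/v6.png',cv2.resize(a,(600,600),interpolation=cv2.INTER_CUBIC))
"
```

```text
t 13.0167 at [ 0.5613 -0.1839  0.1451] rot [-1.7995e+02  1.3000e-01  2.4000e+00] n 1 F [-0.   0.6 -1.5] w 0.0139
[np.float64(0.0012), np.float64(0.0001), np.float64(0.0051)] 0.0
```

View pics/v6.png

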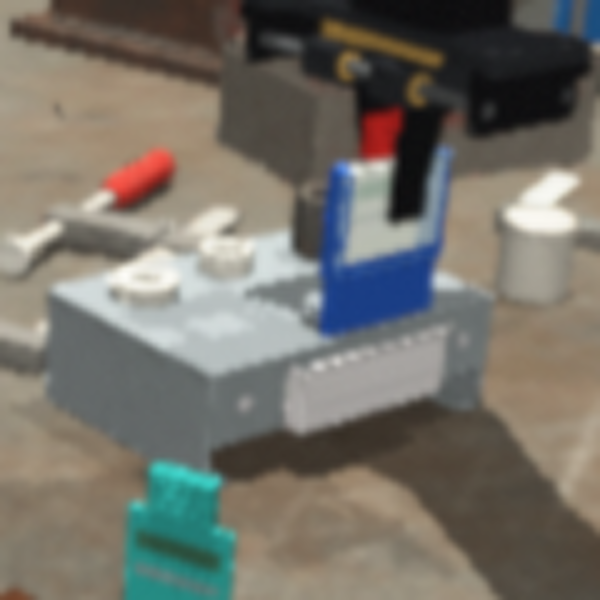

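The holder's foot hangs just above the rail: in v6, foot edge (320,332)–(436,308), lip (290,375)–(448,325). Lowering slowly while watching force.

Emit:
{"op": "carry_out", "data": {
  "plan": [
    {"grip": 1, "dp": [0, 0, 0.004], "rotation": [0, 0, 0]},
    {"grip": 1, "dp": [0, 0, 0.004], "rotation": [0, 0, 0]},
    {"grip": 1, "dp": [0, 0, 0.004], "rotation": [0, 0, 0]},
    {"grip": 1, "dp": [0, 0, 0.003], "rotation": [0, 0, 0]}
  ]
}}

```text
time_s: 13.4
tool_pos: [0.5619, -0.1838, 0.1299]
tool_rot: [-179.9, 0.0, 2.4]
force: [-0.2, -0.3, -1.7]
grip_width: 0.0138
```

```bash
python3 -c "
from h import *
plan((.5625,-.184,.12),2.4,step=.036)
print(proj('scene',[(.55,-.130,.071),(.556,-.236,.071)]))
"
```

```text
t 13.4 at [ 0.5619 -0.1838  0.1299] rot [-1.7993e+02  1.0000e-02  2.4100e+00] n 1 F [-0.2 -0.3 -1.7] w 0.0138
[np.float64(0.0006), np.float64(0.0003), np.float64(0.0099)] 0.01
[[312.63783105 182.79498312]
 [339.72585485 174.84815646]]
```

Emit:
{"op": "carry_out", "data": {
  "plan": [
    {"grip": 1, "dp": [0, 0, 0.004], "rotation": [0, 0, 0]},
    {"grip": 1, "dp": [0, 0, 0.004], "rotation": [0, 0, 0]},
    {"grip": 1, "dp": [0, 0, 0.003], "rotation": [0, 0, 0]},
    {"grip": 1, "dp": [0, 0, 0.002], "rotation": [0, 0, 0]}
  ],
  "force": 45
}}

```text
time_s: 13.73
tool_pos: [0.564, -0.1835, 0.1167]
tool_rot: [-180.0, -0.2, 2.5]
force: [0.4, -0.2, -1.2]
grip_width: 0.0138
```

Emit:
{"op": "carry_out", "data": {
  "plan": [
    {"grip": 1, "dp": [-0.0005, 0, 0.003], "rotation": [0, 0, 0]},
    {"grip": 1, "dp": [0, 0, 0.003], "rotation": [0, 0, 0]},
    {"grip": 1, "dp": [0, 0, 0.003], "rotation": [0, 0, 0]},
    {"grip": 1, "dp": [0, 0, 0.003], "rotation": [0, 0, 0]}
  ]
}}

```text
time_s: 14.07
tool_pos: [0.5642, -0.1836, 0.1064]
tool_rot: [-179.9, -0.3, 2.5]
force: [-2.1, 1.8, 9.6]
grip_width: 0.0135
```

Emit:
{"op": "carry_out", "data": {
  "plan": [
    {"grip": 1, "dp": [0, 0, 0.003], "rotation": [0, 0, 0]},
    {"grip": 1, "dp": [0, 0, 0.003], "rotation": [0, 0, 0]},
    {"grip": 1, "dp": [0, 0, 0.003], "rotation": [0, 0, 0]}
  ]
}}

```text
time_s: 14.32
tool_pos: [0.5645, -0.1839, 0.1055]
tool_rot: [-179.7, -0.4, 2.5]
force: [-6.8, 2.7, 17.8]
grip_width: 0.0139
```

```bash
python3 -c "
from h import *
plan((.5625,-.184,.1056),2.4)
for i in range(4): env.read_camera('top')
plan((.5625,-.184,.1056),2.4)
"
```

```text
t 14.3167 at [ 0.5645 -0.1839  0.1055] rot [-179.71   -0.36    2.47] n 1 F [-6.8  2.7 17.8] w 0.0139
[np.float64(-0.002), np.float64(0.0), np.float64(-0.0001)] 0.07
t 14.5167 at [ 0.5645 -0.1839  0.1055] rot [-179.71   -0.37    2.47] n 1 F [-6.6  2.2 19.1] w 0.0138
[np.float64(-0.002), np.float64(0.0001), np.float64(-0.0001)] 0.07
```

```bash
python3 -c "
from h import *
cv2.imwrite('pics/scene8.png',cv2.cvtColor(env.read_camera('scene'),cv2.COLOR_RGB2BGR))
a=cv2.imread('pics/scene8.png')[110:230,250:370]
cv2.imwrite('pics/v7.png',cv2.resize(a,(600,600),interpolation=cv2.INTER_CUBIC))
"
```

```text
(no output)
```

View pics/v7.png

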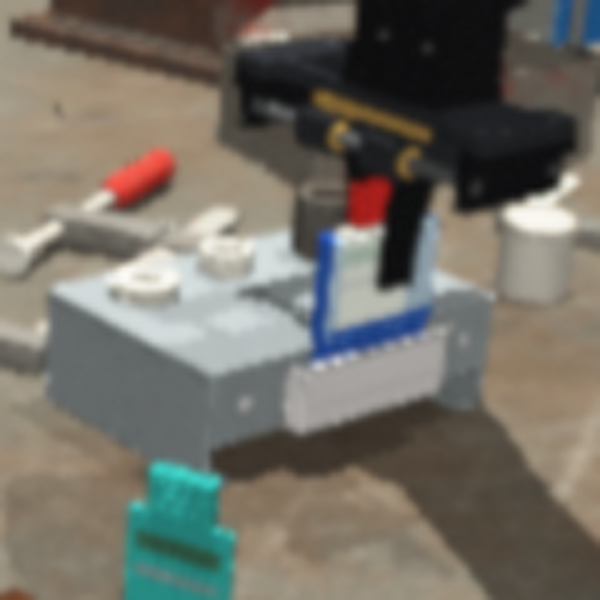

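The foot sits behind the lip, the plate is down in the pocket with its red bar just above the mouth at v7 (368,200), and the shelf items haven't moved. The push is steady at 19 N, so I'm handing in.

```bash
python3 -c "
from h import *
print(env.sign_off())
o=env.get_obs();print(o['time_s'],o['tool_pos'],o['force'],o['grip_width'])"
```

```text
the job is handed in; nothing more can be done
None
the job is handed in; nothing more can be done
```

I slid the white plate into the blue holder's pocket, carried the filled holder to the shelf, pushed its foot behind the lip and pressed it down onto the sprung seat. I handed the job in at about 14.6 s with the gripper still holding it and pushing down. `sign_off` gives no verdict.

- **Plate home:** it stopped on the pocket floor at TCP z 0.1077 m with 12.9 N; I expected about 0.108 m.
- **Holder home:** the TCP held steady at z 0.1055 m, against a predicted 0.1056 m. The push was about 19 N; the seat needs 11.4 N at its stop. The yaw was 2.5° against the rail's measured 2.4°.
- **Grip:** the grip was set to 45 N, with the fingers 13.8 mm apart on the 14 mm body.
- **Bystanders:** in the last scene picture the coupling, nut and washers looked unmoved. The tape measure was outside that crop; it was in place in the earlier pictures, and I did not go near it after that.

Two measurements did not settle:
- **Holder position:** the scene picture put the holder's x position a few millimetres off the value I got by gently gripping it. I used the gripped value, and the plate went in cleanly.
- **Side load in the rail:** at the end there was about 7 N sideways, so the foot is probably leaning on one wall of the slot. I estimate it is about 1–2 mm off centre, within the 7 mm allowed.

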